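# Load a board carrier on the discharge shuttle and index it under the tip

### The job

Lift the top board carrier off the pile of three and seat it squarely in the black nest frame of the shuttle, leaving the other two carriers where they are. Then pull the red plunger knob up, slide the shuttle to the next hole so that the carrier lies under the brass discharge tip, and let the pin drop into that hole. Finish while still holding the red knob, with the pin fully home; do not let go, and do not bump the tip's bridge or the things lying about.

Things in the scene. Friction and masses are not known exactly. Their poses are not given: they have to be found in the camera images.
- top_carrier_centre (a point): Centre (half-way up) of the top blue board carrier: open tray 54 mm along its x, 72 mm along its y, 19 mm high, green board inside, about 90 g. Straight outer walls fill the upper 15 mm; the lowest 4 mm are an inset rounded foot 43 x 61 mm. Grip it across the 54 mm. z is up; half a turn makes no difference.
- carrier_middle: The middle carrier of the pile, same shape; origin at the centre of its foot's underside. The top carrier's foot sits 4 mm deep in its mouth (2.5 mm play each way), so the origins of stacked carriers are 15 mm apart and their outer walls are flush. It must stay in place.
- carrier_bottom: The bottom carrier of the pile, same shape, standing loose on the table; origin at the centre of its foot's underside. It must stay in place.
- nest_seat (a point): Where the top carrier's centre must come to lie on the shuttle: 48.5 mm above the table. Axes as the rail's. The nest is a black frame 54 x 72 mm (72 along the rail's y), opening 48 x 66 mm, 5 mm high on the shuttle's deck, which is 56 mm wide with its top 38 mm above the table; the foot drops 4 mm into it, 2.5 mm play each way. It rides with the shuttle.
- shuttle (a joint): Travel of the aluminium shuttle along the rail's +y, m: 0 where it starts, locked by its pin in the first hole; the next hole, with the nest right under the tip, is at 0.070; end stops at -0.005 and 0.083. About 2.5 N of friction. It moves only while the pin is out.
- plunger (a joint): Lift of the plunger, m: 0 = pin fully home in a hole, up to 0.016. Pin 7 mm with a round nose, hole 10 mm; it is clear of the rail from 0.010. The spring pushes down with 4 N at 0, 8 N at 0.016, so the pin drops in by itself when over a hole and let down. The plunger rides on the shuttle.
- knob_centre (a point): Centre of the red plunger knob: round, 28 mm across, 26 mm high, narrowing to 19 mm at its foot; vertical axis, centre 63.5 mm above the table when the pin is home, room for fingertips down to 12 mm below the centre. 100 mm behind (rail's -y) the nest's centre. It rides with the plunger.
- index_knob: The red knob as a body; origin on its axis at its underside, 13.5 mm below knob_centre.
- rail: Fixed indexing rail on a dark base plate 268 x 72 mm, 28 mm high, a row of holes along its top 70 mm apart, most of them hidden under the shuttle; origin under its middle on the table; y along the rail, the way the shuttle is to go (away from the robot), x to the robot's right.
- bridge: Fixed bridge on the right-hand side (+x) of the rail: its foot reaches 70 mm off the rail's middle line, white arm 99 to 113 mm above the table reaching over the rail, holding the brass tip point down 72 mm along +y of the rail's origin; tip's point 66 mm, its blunt end 124 mm above the table. Origin as the rail's. 8 mm of air between the tip and a seated carrier's rim. Do not hit it.
- screw_tray: Bystander: blue screw tray, 60 x 90 x 18 mm, origin under its centre.
- hex_key: Bystander: steel hex key lying on the table, 31 x 93 x 5 mm (93 along its y), origin under its centre.
- attenuator: Bystander: gold-coloured barrel lying on the table, 20 mm thick, 56 mm along its y, origin under its centre.

How it is judged:
By the outcome, as a careful person would: the job done as asked, in the order asked, and still so for the second after the job is handed in, while the arm keeps its last pose, push and grip.
It also fails if it takes over 53 s, if anything falls off the work surface, if the arm or the gripper's body presses on something with over 40 N, if the wrist force passes 120 N, or if a joint passes its speed limit or range.

### The arm

A 7-joint arm with a two-finger parallel gripper is mounted at the origin on a cart in front of the work surface, level with it; the furniture and walls round the work are solid. World frame = base frame: x ahead of the robot, y to its left, z up, the work surface at z = 0. Lengths are in mm, angles in rad, forces in N, time in s.
With the tool pointing down it reaches from about 425 to 875 mm from the base axis. Payload 4.7 kg.
Tool frame: the origin (TCP) lies at the very end of the fingers, on their centre line; the grasp point (between the pads) lies 19 mm behind it; z points along the fingers, y is the line along which they close (so a half turn about z gives the same grasp; the last joint's range is limited). The gripper opens to 85 mm and grips with 20 to 120 N. Pads are 22 mm wide; open, the fingers measure 114 mm over their backs; the gripper's body (76 mm by 85 mm) begins 54 mm behind the grasp point. The pads swing forward as they close: fully open they stand 13 mm farther back than shut.
Start: joints at [1.289, 0.321, -0.07, 1.45, 0.023, 1.371, -0.057], TCP at [189.458, -621.796, 231.349] pointing down, gripper open.
Joint ranges: [-2.86, 2.86], [-0.3, 2.09], [-1.38, 1.24], [0.06, 2.45], [-1.56, 4.7], [0.09, 2.05], [-2.69, 2.69]. Speed limits (rad/s): [2.57, 2.57, 3.14, 3.14, 3.14, 3.14, 3.14].

### API

Orientations are given as a unit quaternion [w, x, y, z].
In Python, from rig import arm gives the robot as it stands.
- The arm moves only by the tool carry_out, never from a script. Its argument "commands" is a list that holds one entry, the list of rows, each a list of 7 numbers: the shift along the tool's x, y, z normalised to -1 to 1, where 1 is 250 mm, then the turn, a rotation vector about the tool's x, y, z normalised to -1 to 1, where 1 is 2 rad, then the opening, from -1 (shut) to 1 (fully open). A call has 1 to 5 rows; each row is the pose to reach, as a shift and turn from the pose commanded when the call began, along the tool's axes at that moment; what a row does not reach only later rows make up. A row lasts 1/12 s, in which the tool goes at most 41.7 mm and 7.16 degrees, less where a joint would pass 70% of its speed; a pose out of reach is approached as far as the arm can. A call with a number of a shift or a turn outside -1 to 1 is refused whole. A call with a gripper value outside its range is refused whole. The fingers move at their own pace and stop on an object; the grip force is fixed at half the most. Time passes only in rows, so rows that repeat a pose let the fingers close. It gives the time, the measured TCP pose, the force, the opening and the grip force at its end, in the units of the state.
- arm.observe(): the state, without advancing time (a new reading comes with each control period).
- arm.camera(name): name is "side" or "top"; returns (picture, depth): 420x560x3 uint8, blue, green, red; 420x560 float32, mm along the optical axis (not along the pixel's ray), 0 where there is no reading.
- arm.camera_params(name): a dict with "fov_y" (degrees; the focal length in pixels is half the picture's height over the tangent of half this angle, whatever the lens; pixels are square), "cx", "cy" (the principal point, pixels), "cam_to_world" (4x4, takes a point from camera to world coordinates). Camera axes: x right, y up, looking along -z (the intrinsics and any distortion apply to the point x, -y, -z); pixel columns grow to the right and rows downward; lengths in mm; the calibration is good to about 2 mm. A picture is of the moment at which its call begins. camera_params takes no time and is no camera call.
- arm.hand_in(): hands the job in; it is judged then, once.
The state is a dict: "clock": time; "qpos": joint angles; "qd": joint speeds; "tau": joint torques, N m; "ee_pos": TCP position; "tool_rot": TCP orientation; "force": force on the tool from outside, world axes, zero at the start; "wrist_torque": the same for the moment, N m; "opening": opening from 0.0 (shut) to 1.0 (fully open); "finger_force": force on a finger pad.
Only numpy, scipy, OpenCV 4.12 (cv2) and the standard library are available. Lean on these libraries where they do the work, as an engineer would, in place of code of your own. Each camera call takes 0.05 s, during which the arm holds its last target. There are 200 camera calls.

## Working session

There is one attempt and no reset: what is moved stays moved. The work goes in short steps, Python scripts to look and compute and a tool call to move; the robot and the scene stay as the last step left them, time stands still between calls to the robot, and variables do not carry over. Pictures are saved under pics/ and viewed, at most 10 in all, crops included, and the job is handed in when it is done.

Besides the shell and the picture viewer there is one more tool, called as a command line: name --argument value ..., lists and objects as JSON in quotes. carry_out: Moves the arm, as the interface text tells. Its arguments: {"type":"object","properties":{"commands":{"type":"array","items":{"type":"array","items":{"type":"array","items":{"type":"number"}}}}},"required":["commands"]}

```bash
ls; mkdir -p pics; python3 - <<'E'
from rig import arm
import cv2,numpy as np
s=arm.observe(); print({k:np.round(v,3) for k,v in s.items()})
for n in("side","top"):
    p,d=arm.camera(n); cv2.imwrite(f"pics/{n}0.png",p); np.save(f"pics/{n}0.npy",d); q=arm.camera_params(n); print(n,q)
E
```

```text
pics
{'clock': np.float64(0.0), 'qpos': array([ 1.289,  0.322, -0.07 ,  1.452,  0.023,  1.371, -0.057]), 'qd': array([ 0.001, -0.001, -0.001,  0.   ,  0.   , -0.001, -0.001]), 'tau': array([-0.0000e+00, -4.9358e+01, -3.8200e-01, -3.1433e+01,  1.3000e-02,
        1.1000e-02, -0.0000e+00]), 'ee_pos': array([ 189.306, -621.267,  230.226]), 'tool_rot': array([-0.001,  0.989,  0.147, -0.   ]), 'force': array([-0.617,  0.13 , -0.09 ]), 'wrist_torque': array([-0.039, -0.   ,  0.027]), 'finger_force': np.float64(0.0), 'opening': np.float64(0.999)}
side {'fov_y': 44.238907635027864, 'cx': 286.2789648712486, 'cy': 213.54994430871764, 'cam_to_world': array([[-8.87514779e-01,  2.42340307e-01, -3.91903932e-01,
         1.08677696e+02],
       [-4.60358294e-01, -5.02696834e-01,  7.31687183e-01,
         7.04869975e+02],
       [-1.96915691e-02,  8.29799415e-01,  5.57714240e-01,
         6.45405553e+02],
       [ 0.00000000e+00,  0.00000000e+00,  0.00000000e+00,
         1.00000000e+00]])}
top {'fov_y': 43.684254970210496, 'cx': 271.60621835403543, 'cy': 200.9740323214201, 'cam_to_world': array([[-6.79584235e-02,  9.75812227e-01, -2.07779091e-01,
         3.59972162e+02],
       [-9.97677468e-01, -6.55037313e-02,  1.86796757e-02,
        -2.61216702e+01],
       [ 4.61755015e-03,  2.08565959e-01,  9.77997402e-01,
         9.19449319e+02],
       [ 0.00000000e+00,  0.00000000e+00,  0.00000000e+00,
         1.00000000e+00]])}
```

View pics/side0.png

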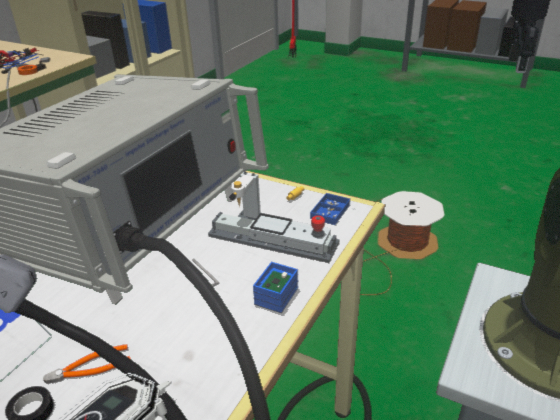

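View pics/top0.png

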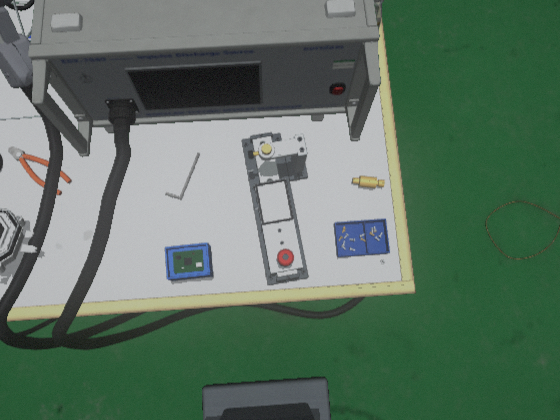

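Side view: the pile is at (275,287), the red knob at (318,223), the nest at (272,225) and the brass tip at about (237,190). Top view: the pile is at (189,262), the knob at (285,257), the nest at (274,201), the tip at (266,150), the tray at (361,238), the key at (187,178) and the barrel at (368,182).

```bash
cat > h.py <<'E'
import numpy as np,cv2
from rig import arm
def ray(n,u,v):
    q=arm.camera_params(n);f=210/np.tan(np.radians(q["fov_y"]/2));M=np.array(q["cam_to_world"])
    d=np.array([(u-q["cx"])/f,-(v-q["cy"])/f,-1.]);return M[:3,3],M[:3,:3]@d
def plane(n,u,v,z):
    o,d=ray(n,u,v);return o+d*(z-o[2])/d[2]
def two(a,b):
    o1,d1=ray("top",*a);o2,d2=ray("side",*b)
    t=np.linalg.lstsq(np.c_[d1,-d2],o2-o1,rcond=None)[0]
    p,q=o1+t[0]*d1,o2+t[1]*d2;return (p+q)/2,np.linalg.norm(p-q)
def cloud(n,d):
    v,u=np.mgrid[:420,:560]
    o,r=ray(n,0,0);q=arm.camera_params(n);f=210/np.tan(np.radians(q["fov_y"]/2));M=np.array(q["cam_to_world"])
    c=np.stack([(u-q["cx"])/f*d,-(v-q["cy"])/f*d,-d],-1);return c@M[:3,:3].T+M[:3,3]
def big(m,box):
    w=np.zeros_like(m);x0,y0,x1,y1=box;w[y0:y1,x0:x1]=m[y0:y1,x0:x1]
    c,_=cv2.findContours(w,cv2.RETR_EXTERNAL,cv2.CHAIN_APPROX_NONE)
    return max(c,key=cv2.contourArea)
E
python3 - <<'E'
from h import *
np.set_printoptions(precision=1,suppress=True)
I={n:cv2.imread(f"pics/{n}0.png") for n in("top","side")}
C={n:cloud(n,np.load(f"pics/{n}0.npy")) for n in I}
H={n:cv2.cvtColor(I[n],cv2.COLOR_BGR2HSV) for n in I}
print("table z",C["top"][210:225,320:330,2].mean(),C["side"][290:300,200:210,2].mean())
def red(n):return ((H[n][...,0]<8)|(H[n][...,0]>172)).astype(np.uint8)*((H[n][...,1]>140)*255).astype(np.uint8)
blue=lambda n:cv2.inRange(H[n],(100,110,50),(130,255,255))
for n,kb,pb in(("top",(265,240,305,275),(155,235,220,285)),("side",(300,205,335,240),(245,255,305,315))):
    c=big(red(n),kb);(x,y),r=cv2.minEnclosingCircle(c);mo=cv2.moments(c)
    print(n,"knob",x,y,r,mo["m10"]/mo["m00"],mo["m01"]/mo["m00"],"plane63.5/76.5",plane(n,x,y,63.5),plane(n,x,y,76.5))
    # points by height
    for nm,b,zl,zh,mm in(("pile rim",pb,45,53,blue(n)),("knob",kb,70,80,red(n))):
        m=np.zeros((420,560),bool);m[b[1]:b[3],b[0]:b[2]]=1
        m&=(mm>0)&(C[n][...,2]>zl)&(C[n][...,2]<zh)
        P=C[n][m]
        R=cv2.minAreaRect(P[:,:2].astype(np.float32));print(n,nm,m.sum(),R,P[:,2].mean())
for n,b in(("top",(235,130,320,290)),("side",(200,170,345,265))):
    P=C[n][b[1]:b[3],b[0]:b[2]].reshape(-1,3)
    for zl,zh in((95,118),(118,128),(40,46),(35,40),(25,31)):
        Q=P[(P[:,2]>zl)&(P[:,2]<zh)]
        if len(Q)>5:print(n,zl,zh,len(Q),cv2.minAreaRect(Q[:,:2].astype(np.float32)))
for n,b in(("top",(235,130,310,290)),("side",(200,165,345,265)) ):
    x0,y0,x1,y1=b
    cv2.imwrite(f"pics/{n}_crop0.png",cv2.resize(I[n][y0:y1,x0:x1],None,fx=4 if n=="side" else 3.7,fy=4 if n=="side" else 3.7,interpolation=cv2.INTER_NEAREST))
E
```

```text
table z -0.43796561461369266 100.7540008952202
top knob 285.0 256.3125 6.430314540863037 283.61333333333334 253.70666666666665 plane63.5/76.5 [448.1 -58.   63.5] [446.8 -57.5  76.5]
top pile rim 207 ((453.87939453125, 104.19082641601562), (52.51458740234375, 71.1068344116211), 2.354179620742798) 48.449568254610114
top knob 53 ((446.6954345703125, -57.617881774902344), (19.3397216796875, 19.369850158691406), 40.889503479003906) 75.43827504484769
side knob 317.4576416015625 221.25424194335938 6.919930934906006 317.8201058201058 220.68783068783068 plane63.5/76.5 [449.6 -61.1  63.5] [442.  -44.   76.5]
side pile rim 208 ((454.0782775878906, 106.43319702148438), (54.82033157348633, 74.00527954101562), 1.6720693111419678) 47.14710615827107
side knob 73 ((446.7499694824219, -53.981483459472656), (23.319156646728516, 24.10956573486328), 58.05118179321289) 73.57371533189307
top 95 118 842 ((618.1727294921875, -55.297935485839844), (36.3071174621582, 94.07716369628906), 5.677835941314697)
top 118 128 89 ((609.78076171875, -61.63414764404297), (62.247772216796875, 16.16205406188965), 75.1231842
[... 241 characters left out ...]
top 25 31 784 ((545.6312866210938, -62.60739517211914), (262.9613342285156, 84.21519470214844), 3.752493381500244)
side 95 118 573 ((655.2105102539062, -55.73176574707031), (96.58560943603516, 109.12583923339844), 86.68205261230469)
side 118 128 61 ((659.0081176757812, -37.16343688964844), (24.239044189453125, 102.2009048461914), 84.01312255859375)
side 40 46 221 ((516.06201171875, -47.91932678222656), (132.10899353027344, 226.2828369140625), 47.44012451171875)
side 35 40 1071 ((572.7997436523438, -65.26005554199219), (103.5601806640625, 303.3218688964844), 77.48297882080078)
side 25 31 652 ((570.4078369140625, -51.603179931640625), (122.42547607421875, 311.63519287109375), 77.8378677368164)
```

View pics/top_crop0.png

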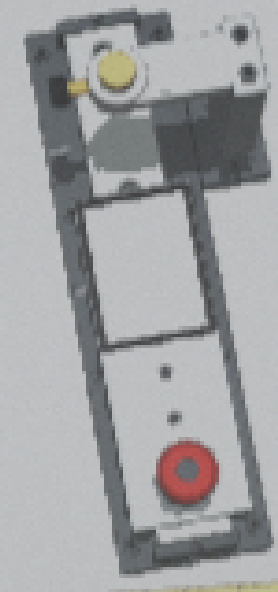

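```bash
python3 - <<'E'
from h import *
np.set_printoptions(precision=1,suppress=True)
I={n:cv2.imread(f"pics/{n}0.png") for n in("top","side")}
for n,seed,zz in(("top",(274,201),(38,41,43)),("side",(272,225),(38,41,43))):
    g=cv2.cvtColor(I[n],cv2.COLOR_BGR2GRAY)
    m=np.zeros((422,562),np.uint8);gg=(g>110).astype(np.uint8)*255
    cv2.floodFill(gg,m,seed,128,0,0,4);m=(gg==128).astype(np.uint8)*255
    c=big(m,(0,0,560,420))[:,0,:].astype(float)
    print(n,g[seed[1],seed[0]],len(c),c.min(0),c.max(0))
    for z in zz:
        W=np.array([plane(n,u,v,z)[:2] for u,v in c],np.float32);print(z,cv2.minAreaRect(W))
    H=cv2.cvtColor(I[n],cv2.COLOR_BGR2HSV);b=(250,135,285,165) if n=="top" else (225,175,250,205)
    y=cv2.inRange(H,(18,90,120),(35,255,255));c=big(y,b);(u,v),r=cv2.minEnclosingCircle(c);print("brass",u,v,r,plane(n,u,v,124),cv2.boundingRect(c))
C=cloud("top",np.load("pics/top0.npy"))
# deck left/right edges between rows
for zl in(36,):
  for ur in((200,320),):
    L=[];R=[]
    for v in range(190,275,3):
        P=C[v,225:330];P=P[(P[:,2]>35)&(P[:,2]<46)]
        if len(P)>10:L.append(P[P[:,1].argmax()]);R.append(P[P[:,1].argmin()])
    for E in(L,R):
        E=np.array(E);k=cv2.fitLine(E[:,:2].astype(np.float32),cv2.DIST_HUBER,0,.01,.01).ravel();print("edge",np.degrees(np.arctan2(k[1],k[0])),k[2:],len(E))
x0,y0,x1,y1=200,165,345,265
cv2.imwrite("pics/side_crop1.png",cv2.resize(I["side"][y0:y1,x0:x1],None,fx=5,fy=5,interpolation=cv2.INTER_CUBIC))
E
```

```text
top 190 124 [257. 181.] [290. 222.]
38 ((546.2295532226562, -46.34520721435547), (66.17060852050781, 48.36920166015625), 6.595311641693115)
41 ((545.595703125, -46.27631759643555), (65.94538879394531, 48.2046012878418), 6.595469951629639)
43 ((545.173095703125, -46.23045349121094), (65.79527282714844, 48.094825744628906), 6.595394611358643)
brass 255.5 153.0 2.6926822662353516 [608.2 -21.2 124. ] (253, 152, 6, 3)
side 217 78 [253. 215.] [289. 232.]
38 ((547.3456420898438, -45.850799560546875), (65.52313995361328, 43.87628173828125), 6.589633464813232)
41 ((545.1790771484375, -42.1429557800293), (65.19951629638672, 43.65957260131836), 6.5896148681640625)
43 ((543.7346801757812, -39.67106628417969), (64.98380279541016, 43.51510238647461), 6.589617729187012)
brass 237.0 183.60000610351562 3.4001028537750244 [612.5 -31.4 124. ] (234, 181, 7, 7)
edge 6.6706524 [500.7 -24.2] 27
edge 6.420757 [522.7 -76. ] 27
```

View pics/side_crop1.png

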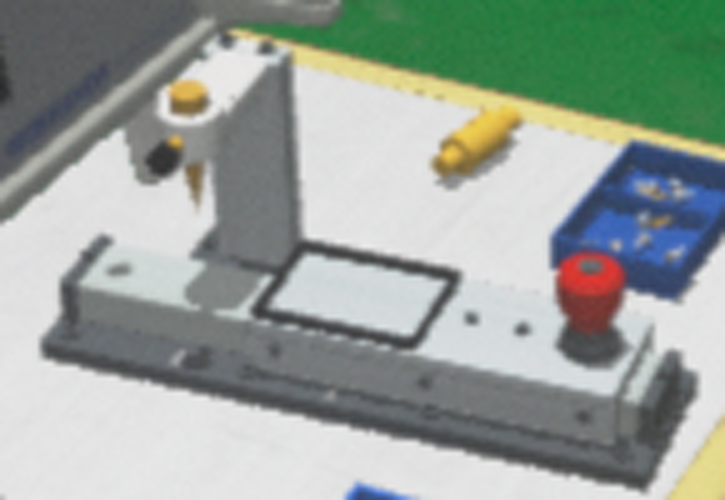

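The side crop shows the nest frame centred at about (357,293), the knob at (590,290), the tip's point at (197,210), and the bridge upright on the far side. The rail's yaw is 6.6° in both views and the nest is at about (545,-46). The knob is 100 mm behind it, as expected.

```bash
cat >> h.py <<'E'
from scipy.spatial.transform import Rotation as Rn
def Rdown(yaw):
    a=np.radians(yaw);c,s=np.cos(a),np.sin(a);return np.array([[c,s,0],[s,-c,0],[0,0,-1.]])
def cur():
    s=arm.observe();w,x,y,z=s["tool_rot"];return np.array(s["ee_pos"]),Rn.from_quat([x,y,z,w]).as_matrix(),s
def rel(p,R,q,Q):
    return np.round(np.r_[R.T@(np.array(q)-p)/250,Rn.from_matrix(R.T@Q).as_rotvec()/2],4)
def chain(wps):
    p,R,s=cur();yaw=np.degrees(np.arctan2(R[1,0],R[0,0]))
    print("t %.2f"%s["clock"],"pos",np.round(p,1),"yaw %.2f"%yaw,"open %.3f"%s["opening"],"F",np.round(s["force"],1),"ff %.1f"%s["finger_force"])
    for q,y in wps:
        Q=Rdown(y);print(q,y,rel(p,R,q,Q).tolist());p,R=np.array(q,float),Q
E
python3 - <<'E'
from h import *
w=[(310,-540,230),(400,-420,230),(470,-290,230),(510,-150,230),(490,-20,220),(454,104,200)]
chain([(p,16.9+12.575*(i+1)) for i,p in enumerate(w)])
E
```

```text
t 0.10 pos [ 189.3 -621.3  230.3] yaw 16.95 open 1.000 F [-0.2 -0.3 -0.6] ff 0.0
(310, -540, 230) 29.474999999999998 [0.5566, -0.1704, 0.0016, -0.0009, -0.0001, -0.1093]
(400, -420, 230) 42.05 [0.5496, -0.2407, 0.0, 0.0, 0.0, -0.1097]
(470, -290, 230) 54.62499999999999 [0.5562, -0.1986, 0.0, 0.0, 0.0, -0.1097]
(510, -150, 230) 67.19999999999999 [0.5492, -0.1937, 0.0, 0.0, 0.0, -0.1097]
(490, -20, 220) 79.775 [0.4484, -0.2753, 0.04, 0.0, 0.0, -0.1097]
(454, 104, 200) 92.35 [0.4626, -0.2298, 0.08, 0.0, 0.0, -0.1097]
```

carry_out --commands '[[[0.14, -0.04, 0, 0, 0, -0.03, 1], [0.28, -0.085, 0, 0, 0, -0.055, 1], [0.42, -0.13, 0, 0, 0, -0.08, 1], [0.557, -0.17, 0, 0, 0, -0.11, 1]]]'

```text
clock: 0.43
ee_pos: [311.4, -539.1, 230.8]
tool_rot: [-0.0, 0.967, 0.256, -0.0]
force: [-0.1, -1.3, 0.1]
opening: 1.003
finger_force: 0.0
```

carry_out --commands '[[[0.14, -0.06, 0, 0, 0, -0.03, 1], [0.28, -0.12, 0, 0, 0, -0.055, 1], [0.42, -0.18, 0, 0, 0, -0.08, 1], [0.55, -0.24, 0, 0, 0, -0.11, 1]]]'

```text
clock: 0.77
ee_pos: [401.5, -418.3, 230.9]
tool_rot: [-0.0, 0.932, 0.361, -0.0]
force: [0.3, -1.4, -0.5]
opening: 0.999
finger_force: 0.0
```

carry_out --commands '[[[0.14, -0.05, 0, 0, 0, -0.03, 1], [0.28, -0.1, 0, 0, 0, -0.055, 1], [0.42, -0.15, 0, 0, 0, -0.08, 1], [0.556, -0.2, 0, 0, 0, -0.11, 1]]]'

```text
clock: 1.1
ee_pos: [470.2, -288.1, 231.0]
tool_rot: [-0.0, 0.887, 0.461, -0.0]
force: [0.9, -0.4, 1.2]
opening: 0.999
finger_force: 0.0
```

carry_out --commands '[[[0.14, -0.05, 0, 0, 0, -0.03, 1], [0.28, -0.1, 0, 0, 0, -0.055, 1], [0.42, -0.15, 0, 0, 0, -0.08, 1], [0.55, -0.194, 0, 0, 0, -0.11, 1]]]'

```text
clock: 1.43
ee_pos: [509.5, -147.4, 231.0]
tool_rot: [-0.0, 0.831, 0.556, -0.0]
force: [-0.2, 0.0, -0.2]
opening: 1.0
finger_force: 0.0
```

carry_out --commands '[[[0.11, -0.07, 0.01, 0, 0, -0.03, 1], [0.22, -0.14, 0.02, 0, 0, -0.055, 1], [0.34, -0.21, 0.03, 0, 0, -0.08, 1], [0.45, -0.275, 0.04, 0, 0, -0.11, 1]]]'

```text
clock: 1.77
ee_pos: [488.5, -17.6, 220.8]
tool_rot: [-0.0, 0.765, 0.644, -0.0]
force: [0.5, -0.3, 0.9]
opening: 0.998
finger_force: 0.0
```

carry_out --commands '[[[0.11, -0.06, 0.02, 0, 0, -0.03, 1], [0.22, -0.12, 0.04, 0, 0, -0.055, 1], [0.35, -0.18, 0.06, 0, 0, -0.08, 1], [0.463, -0.23, 0.08, 0, 0, -0.11, 1], [0.463, -0.23, 0.08, 0, 0, -0.11, 1]]]'

```text
clock: 2.18
ee_pos: [450.0, 111.3, 200.5]
tool_rot: [-0.001, 0.687, 0.727, 0.0]
force: [-0.2, 0.2, -0.3]
opening: 1.001
finger_force: 0.0
```

```bash
python3 - <<'E'
from h import *
chain([((454,104,120),92.35)])
for n in("side","top"):
    p,d=arm.camera(n); cv2.imwrite(f"pics/{n}1.png",p); np.save(f"pics/{n}1.npy",d)
a=cv2.imread("pics/side1.png")[130:330,180:380];b=cv2.imread("pics/top1.png")[180:330,120:320]
cv2.imwrite("pics/c1.png",np.hstack([cv2.resize(a,(400,400)),cv2.resize(b,(400,300))[:400] if 0 else cv2.copyMakeBorder(cv2.resize(b,(400,300)),0,100,0,0,0)]))
E
```

```text
t 2.18 pos [450.  111.3 200.5] yaw 93.27 open 1.001 F [-0.2  0.2 -0.3] ff 0.0
(454, 104, 120) 92.35 [-0.0306, 0.0147, 0.3221, -0.0008, -0.0008, 0.008]
```

View pics/c1.png

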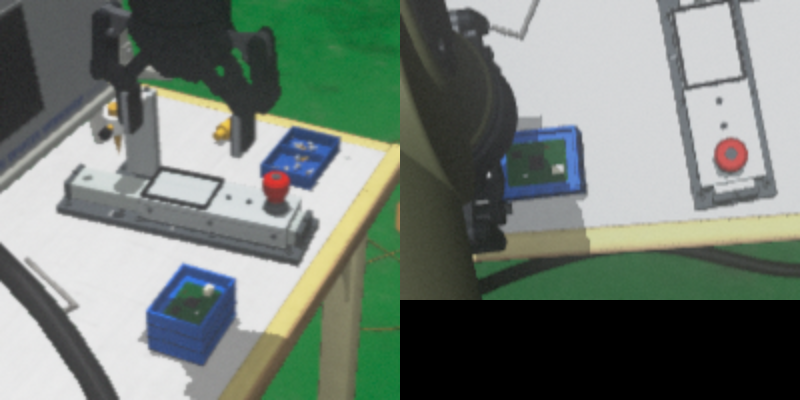

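The left crop shows the open fingers at about (120,120) and (245,150), above and beyond the pile at (190,310). The right crop shows the hand hiding the left of the pile.

```bash
python3 - <<'E'
from h import *
np.set_printoptions(precision=1,suppress=True)
for n in("side","top"):
    C=cloud(n,np.load(f"pics/{n}1.npy"));P=C.reshape(-1,3)
    P=P[(abs(P[:,0]-450)<75)&(abs(P[:,1]-111)<40)&(P[:,2]>190)&(P[:,2]<245)]
    for sgn in(1,-1):
        F=P[sgn*(P[:,0]-450)>0]
        if len(F)<5:continue
        print(n,sgn,len(F),"zmin",np.sort(F[:,2])[:6])
        for a,b in((205,215),(215,225),(225,235)):
            G=F[(F[:,2]>a)&(F[:,2]<b)]
            if len(G)>3:print("  z",a,b,"x",np.percentile(G[:,0],[3,50,97]),"y",np.percentile(G[:,1],[3,50,97]),len(G))
# pile again from both
for n,pb in(("top",(155,235,220,285)),("side",(245,255,305,315))):
    I=cv2.imread(f"pics/{n}1.png");H=cv2.cvtColor(I,cv2.COLOR_BGR2HSV);m=cv2.inRange(H,(100,110,50),(130,255,255))>0
    C=cloud(n,np.load(f"pics/{n}1.npy"));w=np.zeros_like(m);w[pb[1]:pb[3],pb[0]:pb[2]]=1
    for lo in (44,46):
        P=C[m&w&(C[...,2]>lo)&(C[...,2]<53)];print(n,lo,len(P),P[:,2].mean(),cv2.minAreaRect(P[:,:2].astype(np.float32)))
E
```

```text
side 1 218 zmin [212.3 212.9 213.1 213.2 213.5 213.6]
  z 205 215 x [491.6 492.4 496.5] y [107.4 119.7 124. ] 11
  z 215 225 x [491.3 492.6 503.7] y [105.  120.2 127.3] 61
  z 225 235 x [491.  493.3 504.5] y [105.3 121.8 126.5] 72
side -1 197 zmin [212.5 213.5 213.8 213.9 214.  214.7]
  z 205 215 x [399.6 401.1 405.2] y [109.7 117.4 119.2] 7
  z 215 225 x [393.8 400.2 406.3] y [104.9 117.3 121.7] 47
  z 225 235 x [393.1 399.3 406.6] y [104.6 116.8 121.4] 70
top 1 8 zmin [217.3 222.6 225.7 226.4 233.  233.7]
  z 225 235 x [498.7 499.3 500. ] y [99.4 99.5 99.6] 4
top -1 26 zmin [219.7 221.3 223.3 223.5 225.1 225.5]
  z 215 225 x [402.6 405.2 409.2] y [94.7 95.2 96. ] 4
  z 225 235 x [395.9 403.7 408.3] y [94.3 94.9 98.3] 13
top 44 155 48.37791111829193 ((453.950927734375, 99.89691925048828), (52.21331787109375, 62.984161376953125), 2.0010948181152344)
top 46 142 48.673823039878734 ((453.97149658203125, 99.30838012695312), (52.21331787109375, 61.806365966796875), 2.0010948181152344)
side 44 236 46.666814609582694 ((453.2418212890625, 106.59681701660156), (54.718727111816406, 73.61428833007812), 2.900092363357544)
side 46 156 47.48013313524411 ((453.48040771484375, 106.77584075927734), (53.52805709838867, 73.26210021972656), 2.875849723815918)
```

carry_out --commands '[[[0.0, 0.01, 0.06, 0, 0, 0.008, 0.5], [-0.02, 0.015, 0.12, 0, 0, 0.008, 0.5], [-0.027, 0.015, 0.2, 0, 0, 0.008, 0.5], [-0.027, 0.015, 0.28, 0, 0, 0.008, 0.5], [-0.028, 0.015, 0.322, 0, 0, 0.008, 0.5]]]'

```text
clock: 2.7
ee_pos: [456.0, 95.5, 118.6]
tool_rot: [-0.001, 0.698, 0.716, -0.001]
force: [-1.7, 0.2, -1.1]
opening: 0.746
finger_force: 0.0
```

carry_out --commands '[[[0, 0, 0, 0, 0, 0, 0.5], [0, 0, 0, 0, 0, 0, 0.5], [0, 0, 0, 0, 0, 0, 0.5]]]'

```text
clock: 2.95
ee_pos: [457.8, 97.4, 121.8]
tool_rot: [0.0, 0.697, 0.717, 0.001]
force: [0.3, -0.2, 0.7]
opening: 0.749
finger_force: 0.0
```

```bash
python3 - <<'E'
from h import *
np.set_printoptions(precision=1,suppress=True)
chain([((454.2,104.6,55),92.35),((454.2,104.6,31),92.35)])
p,R,s=cur()
I,d=arm.camera("side");np.save("pics/side2.npy",d);cv2.imwrite("pics/side2.png",I)
P=cloud("side",d).reshape(-1,3);P=(P-p)@R   # tool frame; z down fingers
P=P[(abs(P[:,0])<40)&(abs(P[:,1])<75)&(P[:,2]<10)&(P[:,2]>-50)]
for sgn in(1,-1):
    F=P[sgn*P[:,1]>0];print(sgn,len(F),"tip z",np.sort(F[:,2])[-8:])
    for a,b in((-15,-3),(-30,-15)):
        G=F[(F[:,2]>a)&(F[:,2]<b)]
        if len(G)>3:print("  z",a,b,"x",np.percentile(G[:,0],[3,50,97]),"y",np.percentile(G[:,1],[3,50,97]),len(G))
E
```

```text
t 2.95 pos [457.8  97.4 121.8] yaw 91.62 open 0.749 F [ 0.3 -0.2  0.7] ff 0.0
(454.2, 104.6, 55) 92.35 [0.0292, -0.0139, 0.2671, 0.0007, -0.0, -0.0064]
(454.2, 104.6, 31) 92.35 [0.0, 0.0, 0.096, 0.0, 0.0, 0.0]
1 262 tip z [-7.6 -7.4 -7.3 -7.3 -7.2 -6.8 -5.5 -3.7]
  z -15 -3 x [-10.3   6.1  13.3] y [30.4 32.4 38.7] 47
  z -30 -15 x [-9.6  7.8 12.7] y [30.8 32.4 44.8] 91
-1 213 tip z [-9.4 -8.9 -8.5 -8.1 -5.5 -5.3 -5.2 -4.2]
  z -15 -3 x [ 2.7  9.6 12.5] y [-44.5 -38.4 -32.1] 31
  z -30 -15 x [-4.1  7.9 12.9] y [-46.  -41.3 -33.4] 86
```

carry_out --commands '[[[0.03, -0.014, 0, 0, 0, -0.0064, 0.5], [0.03, -0.014, 0.06, 0, 0, -0.0064, 0.5], [0.03, -0.014, 0.12, 0, 0, -0.0064, 0.5], [0.03, -0.014, 0.18, 0, 0, -0.0064, 0.5], [0.03, -0.014, 0.2, 0, 0, -0.0064, 0.5]]]'

```text
clock: 3.42
ee_pos: [452.1, 105.3, 69.8]
tool_rot: [-0.0, 0.692, 0.722, -0.001]
force: [-0.6, 1.0, 0.1]
opening: 0.748
finger_force: 0.0
```

carry_out --commands '[[[0, 0, 0, 0, 0, 0, 0.5], [0, 0, 0, 0, 0, 0, 0.5], [0, 0, 0, 0, 0, 0, 0.5]]]'

```text
clock: 3.67
ee_pos: [454.0, 105.3, 71.8]
tool_rot: [0.001, 0.692, 0.722, 0.001]
force: [-0.3, -0.4, 0.7]
opening: 0.747
finger_force: 0.0
```

```bash
python3 - <<'E'
from h import *
chain([((454.2,104.6,32.5),92.35)])
E
```

```text
t 3.67 pos [454.  105.3  71.8] yaw 92.41 open 0.747 F [-0.3 -0.4  0.7] ff 0.0
(454.2, 104.6, 32.5) 92.35 [-0.0029, 0.0005, 0.1574, 0.0009, 0.0, 0.0006]
```

carry_out --commands '[[[-0.002, 0, 0.03, 0.001, 0, 0, 0.5], [-0.003, 0, 0.07, 0.001, 0, 0, 0.5], [-0.003, 0, 0.11, 0.001, 0, 0, 0.5], [-0.003, 0, 0.145, 0.001, 0, 0, 0.5], [-0.003, 0, 0.157, 0.001, 0, 0, 0.5]]]'

```text
clock: 4.08
ee_pos: [451.8, 104.0, 29.5]
tool_rot: [-0.002, 0.692, 0.722, -0.002]
force: [-0.5, -0.5, -0.1]
opening: 0.752
finger_force: 0.0
```

carry_out --commands '[[[0, 0, 0, 0, 0, 0, 0.5], [0, 0, 0, 0, 0, 0, 0.5], [0, 0, 0, 0, 0, 0, 0.5], [0, 0, 0, 0, 0, 0, 0.5]]]'

```text
clock: 4.42
ee_pos: [453.6, 104.3, 31.9]
tool_rot: [-0.0, 0.692, 0.722, -0.0]
force: [-0.4, 0.4, 0.4]
opening: 0.75
finger_force: 0.0
```

```bash
python3 - <<'E'
from h import *
chain([((454.2,104.6,32.5),92.35)])
E
```

```text
t 4.42 pos [453.6 104.3  31.9] yaw 92.40 open 0.750 F [-0.4  0.4  0.4] ff 0.0
(454.2, 104.6, 32.5) 92.35 [0.0011, 0.0024, -0.0024, -0.0006, 0.0, 0.0004]
```

carry_out --commands '[[[0.001, 0.002, -0.0025, 0, 0, 0, 0.4], [0.001, 0.002, -0.0025, 0, 0, 0, 0.36], [0.001, 0.002, -0.0025, 0, 0, 0, 0.33], [0.001, 0.002, -0.0025, 0, 0, 0, 0.31], [0.001, 0.002, -0.0025, 0, 0, 0, 0.29]]]'

```text
clock: 4.83
ee_pos: [454.0, 104.5, 32.3]
tool_rot: [-0.0, 0.692, 0.722, -0.001]
force: [0.6, 0.2, 0.8]
opening: 0.643
finger_force: 0.2
```

carry_out --commands '[[[0, 0, 0, 0, 0, 0, 0.28], [0, 0, 0, 0, 0, 0, 0.27], [0, 0, 0, 0, 0, 0, 0.25]]]'

```text
clock: 5.08
ee_pos: [454.1, 104.5, 32.5]
tool_rot: [-0.0, 0.692, 0.722, -0.0]
force: [1.2, -0.5, 2.1]
opening: 0.631
finger_force: 14.7
```

carry_out --commands '[[[0, 0, 0, 0, 0, 0, 0.22], [0, 0, 0, 0, 0, 0, 0], [0, 0, 0, 0, 0, 0, 0], [0, 0, 0, 0, 0, 0, 0]]]'

```text
clock: 5.42
ee_pos: [454.1, 104.5, 32.8]
tool_rot: [-0.0, 0.692, 0.722, -0.001]
force: [-1.5, -0.5, 6.0]
opening: 0.616
finger_force: 61.6
```

```bash
python3 - <<'E'
from h import *
chain([((454.2,104.6,42.5),92.35)])
E
```

```text
t 5.42 pos [454.1 104.5  32.8] yaw 92.39 open 0.616 F [-1.5 -0.5  6. ] ff 61.6
(454.2, 104.6, 42.5) 92.35 [0.0003, 0.0002, -0.0389, -0.0007, 0.0002, 0.0004]
```

carry_out --commands '[[[0, 0, -0.006, 0, 0, 0, 0], [0, 0, -0.014, 0, 0, 0, 0], [0, 0, -0.024, 0, 0, 0, 0], [0, 0, -0.036, 0, 0, 0, 0], [0, 0, -0.05, 0, 0, 0, 0]]]'

```text
clock: 5.83
ee_pos: [453.4, 104.5, 44.7]
tool_rot: [-0.001, 0.692, 0.722, -0.001]
force: [-1.0, 0.5, -1.2]
opening: 0.61
finger_force: 62.7
```

carry_out --commands '[[[0, 0, -0.03, 0, 0, 0, 0], [0, 0, -0.08, 0, 0, 0, 0], [0, 0, -0.14, 0, 0, 0, 0], [0, 0, -0.2, 0, 0, 0, 0], [0, 0, -0.24, 0, 0, 0, 0]]]'

```text
clock: 6.25
ee_pos: [454.5, 104.8, 106.5]
tool_rot: [0.0, 0.692, 0.722, -0.0]
force: [0.4, -0.1, -1.1]
opening: 0.615
finger_force: 62.8
```

carry_out --commands '[[[0, 0, 0, 0, 0, 0, 0], [0, 0, 0, 0, 0, 0, 0], [0, 0, 0, 0, 0, 0, 0]]]'

```text
clock: 6.5
ee_pos: [453.3, 104.3, 104.1]
tool_rot: [-0.001, 0.692, 0.722, -0.001]
force: [-0.1, -0.0, -1.4]
opening: 0.616
finger_force: 62.8
```

```bash
python3 - <<'E'
from h import *
np.set_printoptions(precision=1,suppress=True)
chain([((480,50,130),63.8),((515,0,140),35.2),((545.3,-46.2,140),6.6)])
p,R,s=cur()
I,d=arm.camera("side");np.save("pics/side3.npy",d);cv2.imwrite("pics/side3.png",I)
H=cv2.cvtColor(I,cv2.COLOR_BGR2HSV);m=cv2.inRange(H,(100,110,50),(130,255,255))>0
C=cloud("side",d);m&=(abs(C[...,0]-454)<60)&(abs(C[...,1]-105)<60)
for lo,hi in((27,39),(100,140)):
    P=C[m&(C[...,2]>lo)&(C[...,2]<hi)]; print(len(P),np.percentile(P[:,2],[3,97]),cv2.minAreaRect(P[:,:2].astype(np.float32)))
T=(C[m&(C[...,2]>95)]-p)@R;print("carrier in tool",np.percentile(T,[2,98],axis=0))
cv2.imwrite("pics/c3.png",cv2.resize(I[180:330,190:390],(800,600)))
E
```

```text
t 6.50 pos [453.3 104.3 104.1] yaw 92.39 open 0.616 F [-0.1 -0.  -1.4] ff 62.8
(480, 50, 130) 63.8 [-0.2213, 0.0972, -0.1039, -0.0014, 0.0006, 0.2495]
(515, 0, 140) 35.2 [-0.1176, 0.2139, -0.04, 0.0, 0.0, 0.2496]
(545.3, -46.2, 140) 6.6 [-0.0075, 0.2209, 0.0, 0.0, 0.0, 0.2496]
290 [27.3 34.5] ((453.53533935546875, 106.48863220214844), (54.44871520996094, 72.85910034179688), 3.522388458251953)
566 [105.7 119.8] ((452.75408935546875, 105.26461791992188), (54.38666534423828, 76.04975128173828), 4.211696147918701)
carrier in tool [[-34.6 -27.6 -16. ]
 [ 37.9  25.4  -1.4]]
```

View pics/c3.png

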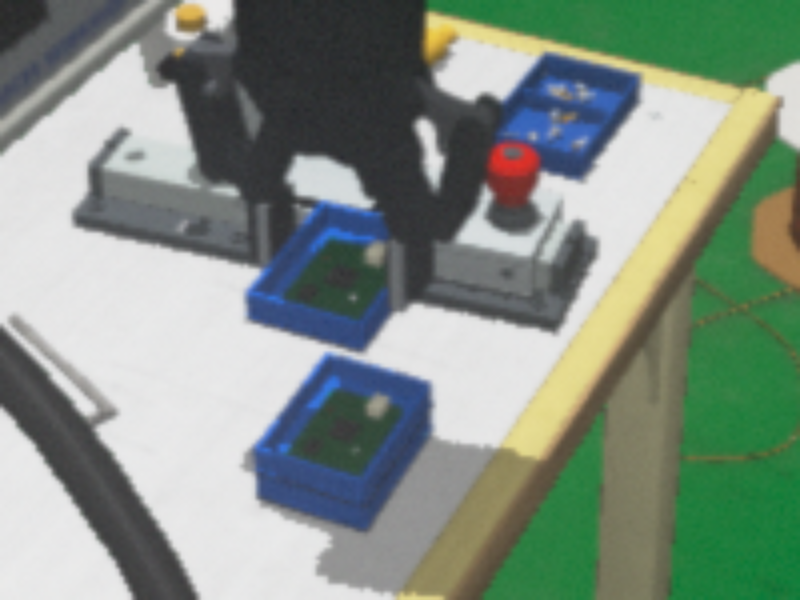

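The carrier hangs level and centred in the fingers, at about (320,275). The two lower carriers are still squarely in place at about (345,440). Now I carry it to the nest.

carry_out --commands '[[[-0.04, 0.02, -0.02, 0, 0, 0.05, 0], [-0.09, 0.04, -0.025, 0, 0, 0.1, 0], [-0.13, 0.06, -0.03, 0, 0, 0.15, 0], [-0.18, 0.08, -0.03, 0, 0, 0.2, 0], [-0.22, 0.097, -0.03, 0, 0, 0.25, 0]]]'

```text
clock: 6.97
ee_pos: [480.1, 49.6, 111.1]
tool_rot: [-0.001, 0.851, 0.526, -0.002]
force: [0.4, 0.0, -1.9]
opening: 0.613
finger_force: 62.8
```

carry_out --commands '[[[-0.025, 0.043, 0, 0, 0, 0.05, 0], [-0.05, 0.086, 0, 0, 0, 0.1, 0], [-0.07, 0.13, 0, 0, 0, 0.15, 0], [-0.095, 0.17, 0, 0, 0, 0.2, 0], [-0.118, 0.214, 0, 0, 0, 0.25, 0]]]'

```text
clock: 7.38
ee_pos: [514.8, 0.0, 110.8]
tool_rot: [-0.001, 0.954, 0.299, -0.002]
force: [-0.2, -0.5, -0.6]
opening: 0.609
finger_force: 62.8
```

carry_out --commands '[[[-0.002, 0.044, 0, 0, 0, 0.05, 0], [-0.004, 0.09, 0, 0, 0, 0.1, 0], [-0.006, 0.14, 0, 0, 0, 0.15, 0], [-0.007, 0.19, 0, 0, 0, 0.2, 0], [-0.0075, 0.22, 0, 0, 0, 0.25, 0]]]'

```text
clock: 7.8
ee_pos: [545.3, -47.0, 110.6]
tool_rot: [-0.0, 0.999, 0.053, -0.002]
force: [-0.6, -0.8, -1.5]
opening: 0.615
finger_force: 62.8
```

carry_out --commands '[[[0, 0, 0, 0, 0, 0, 0], [0, 0, 0, 0, 0, 0, 0], [0, 0, 0, 0, 0, 0, 0], [0, 0, 0, 0, 0, 0, 0]]]'

```text
clock: 8.13
ee_pos: [544.9, -44.7, 111.6]
tool_rot: [-0.0, 0.998, 0.058, -0.001]
force: [0.5, 0.5, -0.4]
opening: 0.617
finger_force: 62.8
```

```bash
python3 - <<'E'
from h import *
chain([((545.3,-46.2,75),6.6)])
E
```

```text
t 8.13 pos [544.9 -44.7 111.6] yaw 6.62 open 0.617 F [ 0.5  0.5 -0.4] ff 62.8
(545.3, -46.2, 75) 6.6 [0.0015, 0.0062, 0.1464, -0.0003, 0.0015, 0.0002]
```

carry_out --commands '[[[0.001, 0.005, 0.02, 0, 0.001, 0, 0], [0.001, 0.005, 0.06, 0, 0.001, 0, 0], [0.001, 0.005, 0.11, 0, 0.001, 0, 0], [0.001, 0.005, 0.16, 0, 0.001, 0, 0], [0.001, 0.005, 0.2, 0, 0.001, 0, 0]]]'

```text
clock: 8.55
ee_pos: [544.6, -46.8, 59.7]
tool_rot: [-0.0, 0.998, 0.056, -0.001]
force: [-0.6, 0.2, -1.4]
opening: 0.611
finger_force: 62.8
```

carry_out --commands '[[[0, 0, 0, 0, 0, 0, 0], [0, 0, 0, 0, 0, 0, 0], [0, 0, 0, 0, 0, 0, 0], [0, 0, 0, 0, 0, 0, 0]]]'

```text
clock: 8.88
ee_pos: [546.3, -46.8, 62.6]
tool_rot: [0.0, 0.998, 0.056, 0.001]
force: [0.1, 0.2, -0.6]
opening: 0.611
finger_force: 62.9
```

```bash
python3 - <<'E'
from h import *
np.set_printoptions(precision=1,suppress=True)
chain([((545.5,-46,48),6.6)])
p,R,s=cur()
out=[]
for n in("side","top"):
    I,d=arm.camera(n);cv2.imwrite(f"pics/{n}4.png",I);C=cloud(n,d)
    H=cv2.cvtColor(I,cv2.COLOR_BGR2HSV);m=cv2.inRange(H,(100,110,50),(130,255,255))>0
    T=(C-p)@R;m&=(abs(T[...,0])<60)&(abs(T[...,1])<50)&(T[...,2]<8)&(T[...,2]>-25)
    print(n,m.sum(),"carrier in tool",np.percentile(T[m],[2,98],axis=0))
    b=(200,165,345,265) if n=="side" else (220,150,330,290)
    x0,y0,x1,y1=b;k=400/(x1-x0);out.append(cv2.resize(I[y0:y1,x0:x1],(400,int(k*(y1-y0))),interpolation=cv2.INTER_CUBIC))
h=max(o.shape[0] for o in out)
cv2.imwrite("pics/c4.png",np.hstack([cv2.copyMakeBorder(o,0,h-o.shape[0],0,0,0) for o in out]))
E
```

```text
t 8.88 pos [546.3 -46.8  62.6] yaw 6.45 open 0.611 F [ 0.1  0.2 -0.6] ff 62.9
(545.5, -46, 48) 6.6 [-0.003, -0.0037, 0.0583, 0.0001, -0.0006, -0.0013]
side 353 carrier in tool [[-37.  -29.9 -15.6]
 [ 33.6  25.4  -1.1]]Traceback (most recent call last):
  File "<stdin>", line 10, in <module>
    return _quantile_unchecked(
        a, q, axis, out, overwrite_input, method, keepdims, weights)
    return _ureduce(a,
                    func=_quantile_ureduce_func,
    ...<5 lines>...
                    overwrite_input=overwrite_input,
                    method=method)
    r = func(a, **kwargs)
    result = _quantile(arr,
                       quantiles=q,
    ...<2 lines>...
                       out=out,
                       weights=wgt)
    slices_having_nans = np.isnan(arr[-1, ...])
                                  ~~~^^^^^^^^^
IndexError: index -1 is out of bounds for axis 0 with size 0
```

```bash
python3 - <<'E'
import cv2
I=cv2.imread("pics/side4.png");cv2.imwrite("pics/c4.png",cv2.resize(I[165:265,205:338],(798,600),interpolation=cv2.INTER_CUBIC))
E
```

View pics/c4.png

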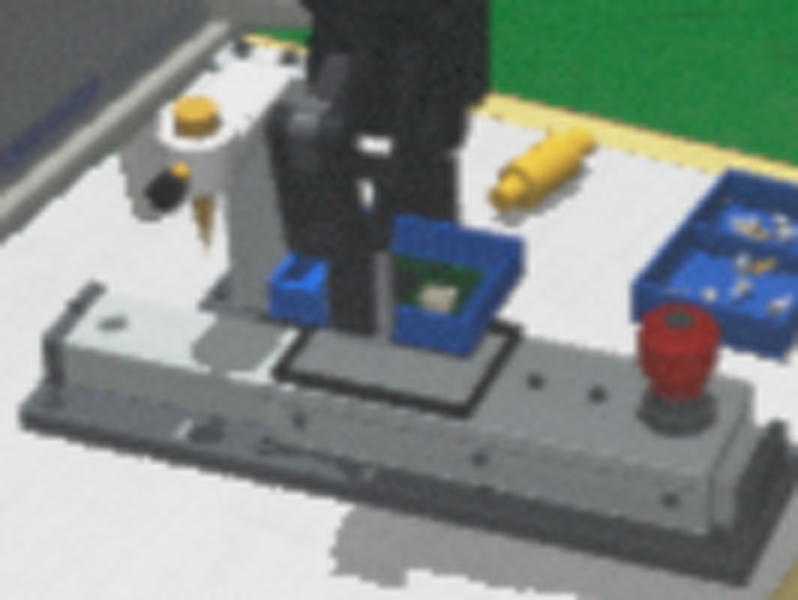

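The side view shows the carrier above the nest. Its near bottom corners are at about (272,315) and (470,355), and the frame's near outer corners at about (275,380) and (470,412). I compare the two pairs as points.

```bash
python3 - <<'E'
from h import *
np.set_printoptions(precision=1,suppress=True)
f=lambda x,y,z:plane("side",x/6+205,y/6+165,z)
Z=62.6+1.5
a=[f(272,315,Z),f(470,355,Z),f(522,240,Z+15)];b=[f(275,380,43),f(470,412,43),f(520,330,43)]
y=np.radians(6.6);A=np.array([[np.cos(y),np.sin(y)],[-np.sin(y),np.cos(y)]])
for p,q in zip(a,b):print(p,q,"along,left diff carrier-nest",A@(p-q)[:2])
E
```

```text
[575.4 -14.   64.1] [571.7  -7.2  43. ] along,left diff carrier-nest [ 2.9 -7.1]
[505.2 -22.2  64.1] [504.4 -19.6  43. ] along,left diff carrier-nest [ 0.5 -2.6]
[510.4 -70.5  79.1] [511.1 -69.2  43. ] along,left diff carrier-nest [-0.8 -1.2]
```

carry_out --commands '[[[-0.001, -0.004, 0.005, 0, 0, -0.001, 0], [-0.002, -0.004, 0.015, 0, 0, -0.001, 0], [-0.002, -0.004, 0.028, 0, 0, -0.001, 0], [-0.002, -0.004, 0.042, 0, 0, -0.001, 0], [-0.002, -0.004, 0.052, 0, 0, -0.001, 0]]]'

```text
clock: 9.4
ee_pos: [544.8, -46.0, 48.4]
tool_rot: [-0.0, 0.998, 0.057, -0.0]
force: [-0.4, 0.4, -0.9]
opening: 0.614
finger_force: 62.9
```

carry_out --commands '[[[0, 0, 0, 0, 0, 0, 0], [0, 0, 0, 0, 0, 0, 0], [0, 0, 0, 0, 0, 0, 0], [0, 0, 0, 0, 0, 0, 0]]]'

```text
clock: 9.73
ee_pos: [545.2, -45.9, 49.1]
tool_rot: [-0.0, 0.998, 0.057, 0.0]
force: [-0.4, 0.1, -1.0]
opening: 0.612
finger_force: 62.9
```

```bash
python3 - <<'E'
from h import *
chain([((545.7,-45.9,41.5),6.6)])
E
```

```text
t 9.73 pos [545.2 -45.9  49.1] yaw 6.57 open 0.612 F [-0.4  0.1 -1. ] ff 62.9
(545.7, -45.9, 41.5) 6.6 [0.0019, 0.0001, 0.0304, -0.0, -0.0001, -0.0003]
```

carry_out --commands '[[[0.001, 0, 0.005, 0, 0, 0, 0], [0.001, 0, 0.01, 0, 0, 0, 0], [0.001, 0, 0.015, 0, 0, 0, 0], [0.001, 0, 0.02, 0, 0, 0, 0], [0.001, 0, 0.02, 0, 0, 0, 0]]]'

```text
clock: 10.15
ee_pos: [545.1, -45.9, 43.6]
tool_rot: [-0.0, 0.998, 0.057, -0.0]
force: [0.1, -0.8, -1.6]
opening: 0.615
finger_force: 62.9
```

carry_out --commands '[[[0, 0, 0.003, 0, 0, 0, 0], [0, 0, 0.006, 0, 0, 0, 0], [0, 0, 0.009, 0, 0, 0, 0], [0, 0, 0.009, 0, 0, 0, 0], [0, 0, 0.009, 0, 0, 0, 0]]]'

```text
clock: 10.57
ee_pos: [545.5, -45.9, 41.9]
tool_rot: [-0.0, 0.998, 0.057, 0.0]
force: [0.1, 0.7, 0.4]
opening: 0.616
finger_force: 62.9
```

```bash
python3 - <<'E'
from h import *
chain([((545.7,-45.9,41.5),6.6)])
E
```

```text
t 10.57 pos [545.5 -45.9  41.9] yaw 6.57 open 0.616 F [0.1 0.7 0.4] ff 62.9
(545.7, -45.9, 41.5) 6.6 [0.001, 0.0002, 0.0015, -0.0, -0.0001, -0.0003]
```

carry_out --commands '[[[0, 0, 0.003, 0, 0, 0, 0], [0, 0, 0.004, 0, 0, 0, 0], [0, 0, 0.004, 0, 0, 0, 0], [0, 0, 0.004, 0, 0, 0, 0]]]'

```text
clock: 10.9
ee_pos: [545.8, -45.9, 41.8]
tool_rot: [0.0, 0.998, 0.057, 0.0]
force: [-1.6, -0.4, 6.5]
opening: 0.617
finger_force: 63.6
```

```bash
python3 - <<'E'
from h import *
chain([((545.7,-45.9,41.5),6.6)])
E
```

```text
t 10.90 pos [545.8 -45.9  41.8] yaw 6.56 open 0.617 F [-1.6 -0.4  6.5] ff 63.6
(545.7, -45.9, 41.5) 6.6 [-0.0006, 0.0001, 0.0012, 0.0002, -0.0004, -0.0003]
```

Contact came at exactly the seated height (41.8 = 32.8 + 9). I release and rise.

carry_out --commands '[[[0, 0, -0.002, 0, 0, 0, 0.25], [0, 0, -0.002, 0, 0, 0, 0.3], [0, 0, -0.002, 0, 0, 0, 0.36], [0, 0, -0.002, 0, 0, 0, 0.45], [0, 0, -0.002, 0, 0, 0, 0.55]]]'

```text
clock: 11.32
ee_pos: [545.3, -45.9, 41.1]
tool_rot: [-0.0, 0.998, 0.057, -0.0]
force: [-0.1, 0.0, -0.4]
opening: 0.775
finger_force: 0.0
```

carry_out --commands '[[[0, 0, 0, 0, 0, 0, 0.55], [0, 0, -0.02, 0, 0, 0, 0.55], [0, 0, -0.06, 0, 0, 0, 0.55], [0, 0, -0.14, 0, 0, 0, 0.55], [0, 0, -0.22, 0, 0, 0, 0.55]]]'

```text
clock: 11.73
ee_pos: [544.9, -45.7, 97.2]
tool_rot: [-0.0, 0.998, 0.057, -0.0]
force: [-0.4, -0.3, -1.3]
opening: 0.778
finger_force: 0.0
```

carry_out --commands '[[[-0.1, 0, -0.02, 0, 0, 0, 0.55], [-0.2, 0, -0.02, 0, 0, 0, 0.55], [-0.3, 0, -0.02, 0, 0, 0, 0.55], [-0.4, 0, -0.02, 0, 0, 0, 0.55]]]'

```text
clock: 12.07
ee_pos: [445.5, -57.3, 102.3]
tool_rot: [0.0, 0.998, 0.058, 0.001]
force: [-1.1, -0.5, 0.6]
opening: 0.777
finger_force: 0.0
```

carry_out --commands '[[[0, 0, 0, 0, 0, 0, 0.2], [0, 0, 0, 0, 0, 0, 0], [0, 0, 0, 0, 0, 0, 0], [0, 0, 0, 0, 0, 0, 0]]]'

```text
clock: 12.4
ee_pos: [447.4, -57.1, 102.0]
tool_rot: [-0.0, 0.998, 0.058, 0.001]
force: [0.2, 0.4, -0.8]
opening: 0.499
finger_force: 0.0
```

```bash
python3 - <<'E'
from h import *
np.set_printoptions(precision=1,suppress=True)
chain([((446.4,-57.5,50),6.6)])
p,R,s=cur()
o=[]
for n in("side","top"):
    I,d=arm.camera(n);cv2.imwrite(f"pics/{n}5.png",I);C=cloud(n,d)
    H=cv2.cvtColor(I,cv2.COLOR_BGR2HSV);m=cv2.inRange(H,(100,110,50),(130,255,255))>0
    m&=(abs(C[...,0]-545)<60)&(abs(C[...,1]+46)<55)&(C[...,2]>53)&(C[...,2]<63);P=C[m]
    print(n,len(P),P[:,2].mean(),cv2.minAreaRect(P[:,:2].astype(np.float32)))
    m=((H[...,0]<8)|(H[...,0]>172))&(H[...,1]>140)&(abs(C[...,0]-446)<30)&(abs(C[...,1]+57)<30)&(C[...,2]>40)&(C[...,2]<85)
    P=C[m];
    if len(P):print("knob",len(P),np.percentile(P,[3,97],axis=0))
    if n=="side":
        T=((C-p)@R).reshape(-1,3);T=T[(abs(T[:,0])<25)&(abs(T[:,1])<50)&(T[:,2]<3)&(T[:,2]>-25)]
        for sg in(1,-1):print("finger",np.percentile(T[sg*T[:,1]>0],[3,97],axis=0).ravel())
    x0,y0,x1,y1=(205,165,338,265) if n=="side" else (230,140,320,285)
    o.append(cv2.resize(I[y0:y1,x0:x1],(440,331) if n=="side" else (340,548),interpolation=cv2.INTER_CUBIC))
cv2.imwrite("pics/c5.png",np.hstack([cv2.copyMakeBorder(a,0,548-a.shape[0],0,0,0) for a in o]))
E
```

```text
t 12.40 pos [447.4 -57.1 102. ] yaw 6.60 open 0.499 F [ 0.2  0.4 -0.8] ff 0.0
(446.4, -57.5, 50) 6.6 [-0.0044, 0.001, 0.208, 0.0, -0.0009, -0.0]
side 175 55.49409333419759 ((544.3158569335938, -42.9708137512207), (73.14083862304688, 56.45630645751953), 7.543778419494629)
knob 103 [[435.4 -58.7  59.6]
 [456.1 -42.6  76.2]]
finger [-11.1  17.7 -24.3   1.   23.6  -1.5]
finger [-11.3 -37.1 -24.5  10.7 -22.9  -1.3]
top 1 57.86388544149054 ((577.9703979492188, -38.83107376098633), (0.0, 0.0), 0.0)
```

View pics/c5.png

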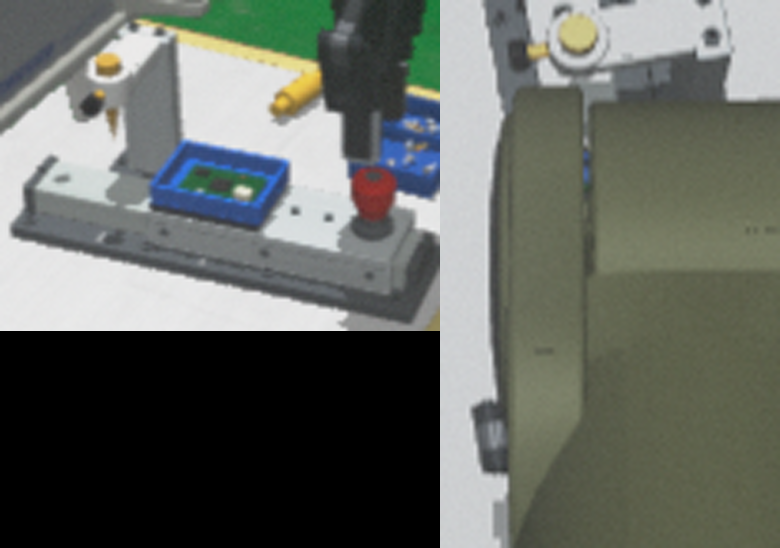

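The carrier sits level in the nest, at (220,185) in the left crop. The knob at (373,192) stands under the fingers. The arm hides the rest of the top view.

carry_out --commands '[[[-0.004, 0.001, 0.03, 0, -0.001, 0, 0], [-0.004, 0.001, 0.08, 0, -0.001, 0, 0], [-0.004, 0.001, 0.13, 0, -0.001, 0, 0], [-0.004, 0.001, 0.17, 0, -0.001, 0, 0], [-0.004, 0.001, 0.19, 0, -0.001, 0, 0]]]'

```text
clock: 12.92
ee_pos: [444.1, -57.4, 51.9]
tool_rot: [-0.001, 0.998, 0.057, -0.002]
force: [-0.5, -0.2, 0.6]
opening: 0.497
finger_force: 0.0
```

carry_out --commands '[[[0, 0, 0, 0, 0, 0, 0], [0, 0, 0, 0, 0, 0, 0], [0, 0, 0, 0, 0, 0, 0], [0, 0, 0, 0, 0, 0, 0]]]'

```text
clock: 13.25
ee_pos: [445.7, -57.8, 54.4]
tool_rot: [0.0, 0.998, 0.057, -0.0]
force: [0.1, -0.4, -0.2]
opening: 0.5
finger_force: 0.0
```

```bash
python3 - <<'E'
from h import *
chain([((446.2,-57.4,52),6.6)])
E
```

```text
t 13.25 pos [445.7 -57.8  54.4] yaw 6.57 open 0.500 F [ 0.1 -0.4 -0.2] ff 0.0
(446.2, -57.4, 52) 6.6 [0.0023, -0.0013, 0.0095, 0.0002, 0.0004, -0.0003]
```

carry_out --commands '[[[0.002, -0.001, 0.006, 0, 0, 0, 0], [0.002, -0.001, 0.009, 0, 0, 0, -0.15], [0.002, -0.001, 0.009, 0, 0, 0, -0.24], [0.002, -0.001, 0.009, 0, 0, 0, -0.28], [0.002, -0.001, 0.009, 0, 0, 0, -0.31]]]'

```text
clock: 13.67
ee_pos: [445.5, -57.4, 51.5]
tool_rot: [0.0, 0.998, 0.057, -0.001]
force: [0.5, 0.5, 1.3]
opening: 0.348
finger_force: 0.0
```

carry_out --commands '[[[0, 0, 0, 0, 0, 0, -0.34], [0, 0, 0, 0, 0, 0, -0.37], [0, 0, 0, 0, 0, 0, -0.42], [0, 0, 0, 0, 0, 0, -0.5]]]'

```text
clock: 14.0
ee_pos: [445.7, -58.2, 51.9]
tool_rot: [0.001, 0.998, 0.057, -0.001]
force: [-1.4, -3.4, 5.0]
opening: 0.292
finger_force: 58.5
```

carry_out --commands '[[[0, 0, 0, 0, 0, 0, -0.7], [0, 0, 0, 0, 0, 0, -0.8], [0, 0, 0, 0, 0, 0, -0.8]]]'

```text
clock: 14.25
ee_pos: [445.6, -58.2, 51.9]
tool_rot: [0.001, 0.998, 0.057, -0.001]
force: [-1.9, -3.2, 5.5]
opening: 0.29
finger_force: 58.6
```

```bash
python3 - <<'E'
from h import *
chain([((446.2,-57.4,52),6.6)])
E
```

```text
t 14.25 pos [445.6 -58.2  51.9] yaw 6.54 open 0.290 F [-1.9 -3.2  5.5] ff 58.6
(446.2, -57.4, 52) 6.6 [0.0026, -0.0029, -0.0002, 0.0005, 0.001, -0.0005]
```

carry_out --commands '[[[0, 0.002, -0.01, 0, 0, 0, -0.8], [0, 0.003, -0.022, 0, 0, 0, -0.8], [0, 0.003, -0.034, 0, 0, 0, -0.8], [0, 0.003, -0.046, 0, 0, 0, -0.8], [0, 0.003, -0.054, 0, 0, 0, -0.8]]]'

```text
clock: 14.67
ee_pos: [445.4, -58.2, 64.9]
tool_rot: [-0.0, 0.998, 0.057, -0.001]
force: [3.1, -2.3, -8.4]
opening: 0.296
finger_force: 59.3
```

carry_out --commands '[[[0, 0, 0, 0, 0, 0, -0.8], [0, 0, 0, 0, 0, 0, -0.8], [0, 0, 0, 0, 0, 0, -0.8]]]'

```text
clock: 14.92
ee_pos: [445.4, -58.2, 64.8]
tool_rot: [0.0, 0.998, 0.057, -0.001]
force: [2.5, -3.2, -8.0]
opening: 0.292
finger_force: 59.3
```

```bash
python3 - <<'E'
from h import *
chain([((446.2,-57.4,52),6.6)])
I,d=arm.camera("side");cv2.imwrite("pics/side6.png",I);C=cloud("side",d);H=cv2.cvtColor(I,cv2.COLOR_BGR2HSV)
m=((H[...,0]<8)|(H[...,0]>172))&(H[...,1]>120)&(abs(C[...,0]-446)<30)&(abs(C[...,1]+57)<30)&(C[...,2]>40)&(C[...,2]<105)
print(m.sum(),np.percentile(C[m],[3,97],axis=0).round(1))
E
```

```text
t 14.92 pos [445.4 -58.2  64.8] yaw 6.57 open 0.292 F [ 2.5 -3.2 -8. ] ff 59.3
(446.2, -57.4, 52) 6.6 [0.0035, -0.0028, 0.0511, -0.0, 0.0011, -0.0003]
13 [[434.1 -63.5  76.8]
 [439.  -52.3  87. ]]
```

carry_out --commands '[[[0.015, 0.002, 0, 0, 0, 0, -0.8], [0.04, 0.002, 0, 0, 0, 0, -0.8], [0.075, 0.002, 0, 0, 0, 0, -0.8], [0.11, 0.002, 0, 0, 0, 0, -0.8], [0.14, 0.002, 0, 0, 0, 0, -0.8]]]'

```text
clock: 15.38
ee_pos: [480.9, -54.1, 64.4]
tool_rot: [-0.0, 0.998, 0.057, -0.002]
force: [-1.8, -2.0, -7.4]
opening: 0.293
finger_force: 59.3
```

```bash
python3 - <<'E'
from h import *
a=np.radians(6.6)
chain([((445.6+70*np.cos(a),-58.2+70*np.sin(a),64.8),6.6)])
E
```

```text
t 15.38 pos [480.9 -54.1  64.4] yaw 6.58 open 0.293 F [-1.8 -2.  -7.4] ff 59.3
(np.float64(515.1360935920278), np.float64(-50.15439946549934), 64.8) 6.6 [0.1379, -0.0002, -0.0019, -0.0005, 0.0017, -0.0002]
```

carry_out --commands '[[[0.04, 0, 0, 0, 0, 0, -0.8], [0.075, 0, 0, 0, 0, 0, -0.8], [0.105, 0, 0, 0, 0, 0, -0.8], [0.125, 0, 0, 0, 0, 0, -0.8], [0.136, 0, 0, 0, 0, 0, -0.8]]]'

```text
clock: 15.8
ee_pos: [515.2, -50.2, 64.8]
tool_rot: [-0.0, 0.998, 0.057, -0.001]
force: [-2.0, -0.0, -7.3]
opening: 0.295
finger_force: 59.3
```

carry_out --commands '[[[0, 0, 0, 0, 0, 0, -0.8], [0, 0, 0, 0, 0, 0, -0.8], [0, 0, 0, 0, 0, 0, -0.8]]]'

```text
clock: 16.05
ee_pos: [515.6, -50.2, 65.5]
tool_rot: [-0.0, 0.998, 0.057, 0.001]
force: [2.3, -0.1, -7.1]
opening: 0.295
finger_force: 59.3
```

```bash
python3 - <<'E'
from h import *
a=np.radians(6.6)
chain([((445.6+70*np.cos(a),-58.2+70*np.sin(a),52),6.6)])
E
```

```text
t 16.05 pos [515.6 -50.2  65.5] yaw 6.59 open 0.295 F [ 2.3 -0.1 -7.1] ff 59.3
(np.float64(515.1360935920278), np.float64(-50.15439946549934), 52) 6.6 [-0.0017, -0.0005, 0.0539, -0.0001, -0.0006, -0.0001]
```

carry_out --commands '[[[-0.001, 0, 0.012, 0, 0, 0, -0.8], [-0.001, 0, 0.024, 0, 0, 0, -0.8], [-0.001, 0, 0.034, 0, 0, 0, -0.8], [-0.001, 0, 0.042, 0, 0, 0, -0.8], [-0.001, 0, 0.048, 0, 0, 0, -0.8]]]'

```text
clock: 16.47
ee_pos: [514.5, -50.4, 53.0]
tool_rot: [-0.0, 0.998, 0.057, -0.0]
force: [2.1, 2.3, -4.8]
opening: 0.289
finger_force: 59.6
```

carry_out --commands '[[[0, 0, 0.003, 0, 0, 0, -0.8], [0, 0, 0.006, 0, 0, 0, -0.8], [0, 0, 0.006, 0, 0, 0, -0.8], [0, 0, 0.006, 0, 0, 0, -0.8]]]'

```text
clock: 16.8
ee_pos: [514.3, -50.4, 52.0]
tool_rot: [-0.0, 0.998, 0.057, -0.001]
force: [-0.7, 3.8, 2.2]
opening: 0.297
finger_force: 60.2
```

```bash
python3 - <<'E'
from h import *
a=np.radians(6.6)
chain([((445.6+70*np.cos(a),-58.2+70*np.sin(a),52),6.6)])
E
```

```text
t 16.80 pos [514.3 -50.4  52. ] yaw 6.58 open 0.297 F [-0.7  3.8  2.2] ff 60.2
(np.float64(515.1360935920278), np.float64(-50.15439946549934), 52) 6.6 [0.0033, -0.0007, 0.0, -0.0001, 0.0007, -0.0002]
```

carry_out --commands '[[[0.001, 0, 0.002, 0, 0, 0, -0.8], [0.001, 0, 0.004, 0, 0, 0, -0.8], [0.001, 0, 0.004, 0, 0, 0, -0.8], [0.001, 0, 0.004, 0, 0, 0, -0.8], [0.001, 0, 0.004, 0, 0, 0, -0.8]]]'

```text
clock: 17.22
ee_pos: [514.8, -50.4, 51.9]
tool_rot: [0.0, 0.998, 0.057, -0.001]
force: [-1.9, 4.3, 9.0]
opening: 0.293
finger_force: 61.0
```

```bash
python3 - <<'E'
from h import *
np.set_printoptions(precision=1,suppress=True)
chain([((515.1,-50.2,52),6.6)])
I,d=arm.camera("side");cv2.imwrite("pics/side7.png",I);C=cloud("side",d);H=cv2.cvtColor(I,cv2.COLOR_BGR2HSV)
m=cv2.inRange(H,(100,110,50),(130,255,255))>0
q=m&(abs(C[...,0]-615)<60)&(abs(C[...,1]+38)<55)&(C[...,2]>53)&(C[...,2]<63);print("carrier",q.sum(),cv2.minAreaRect(C[q][:,:2].astype(np.float32)))
q=m&(abs(C[...,0]-454)<60)&(abs(C[...,1]-105)<60)&(C[...,2]>27)&(C[...,2]<39);print("pile",q.sum(),cv2.minAreaRect(C[q][:,:2].astype(np.float32)))
r=((H[...,0]<8)|(H[...,0]>172))&(H[...,1]>120)&(abs(C[...,0]-515)<30)&(abs(C[...,1]+50)<30)&(C[...,2]>40)&(C[...,2]<105)
print("knob",r.sum(),np.percentile(C[r],[3,97],axis=0))
cv2.imwrite("pics/c7.png",cv2.resize(I[150:310,195:355],(600,600),interpolation=cv2.INTER_CUBIC))
E
```

```text
t 17.22 pos [514.8 -50.4  51.9] yaw 6.58 open 0.293 F [-1.9  4.3  9. ] ff 61.0
(515.1, -50.2, 52) 6.6 [0.0013, -0.0005, -0.0004, 0.0002, 0.0006, -0.0002]
carrier 176 ((612.91015625, -35.28450012207031), (72.65579986572266, 58.673946380615234), 4.975429058074951)
pile 313 ((453.7903747558594, 106.39369201660156), (55.21453857421875, 74.87220001220703), 2.463838815689087)
knob 15 [[502.7 -54.3  63.3]
 [508.7 -43.2  74.5]]
```

View pics/c7.png

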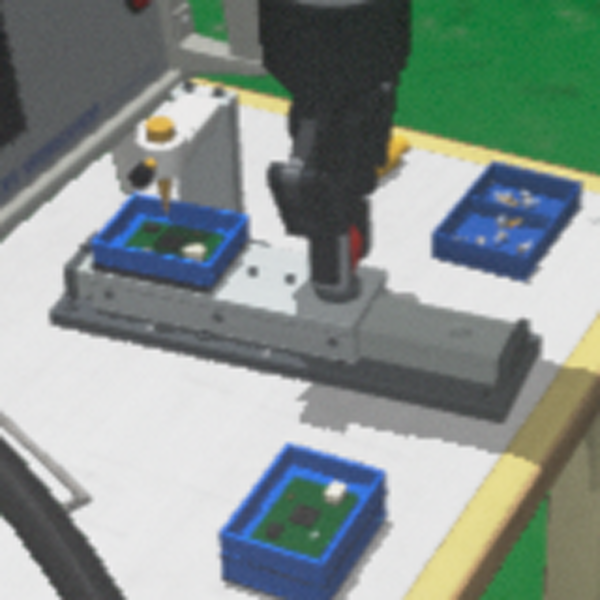

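The carrier sits under the tip at about (170,240) and the knob is held at (345,250). The two lower carriers at (300,520) have not moved. The pin is home: the same 51.9 mm height as at the start, with firm contact and 69.7 mm of travel. I hand in.

```bash
python3 -c "
from rig import arm
print(arm.hand_in())"
```

```text
the job is handed in; nothing more can be done
None
```

The job is handed in at about 17 s on the robot's clock: the top carrier is seated in the nest under the brass tip, the pin measures fully home in the next hole, the arm still holds the red knob, and the other two carriers are where they were.

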